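Fit two thermocouples in a vessel gland and hold the nut a quarter turn slack

TASK

Take the two yellow thermocouple probes from the rack and drop them fully home into the two bores of the gland on top of the test vessel, one in each. Then screw the knurled brass gland nut down clockwise until it bottoms out, back it off a quarter turn so that the probes can still be slid, and finish with the gripper still holding the nut there: do not let go of it. Leave the blue probe in the rack and do not disturb the other things on the bench.

Things in the scene. Friction and masses are not known exactly. Their poses are not given: they have to be found in the camera images.
- probe_yellow_a: Yellow-plug probe upright in the rack: 6 mm steel sheath to 70 mm below the origin; above it a round boot 13 mm across, 8 mm tall, then the plug body 8 to 28 mm above the origin, 18 mm wide along its y, 10 mm thick along its x, and two thin blades to 37 mm. Origin on the axis at the boot's flat underside, the shoulder that lands on rack or bore; z up the axis. 20 to 45 g.
- probe_yellow_b: The other yellow-plug probe, the same: 6 mm steel sheath to 70 mm below the origin; above it a round boot 13 mm across, 8 mm tall, then the plug body 8 to 28 mm above the origin, 18 mm wide along its y, 10 mm thick along its x, and two thin blades to 37 mm. Origin on the axis at the boot's flat underside, the shoulder that lands on rack or bore; z up the axis. 20 to 45 g.
- probe_blue: Blue-plug probe of the same shape, in the third hole of the rack; it stays there.
- rack: White plastic probe rack, 56 x 172 mm, 80 mm tall, fixed to the bench; origin under its centre, z up. Three holes in its top at -50, 0 and +50 mm along its y, a probe in each, in any order; the probes' shoulders rest on its top, so their origins are 80 mm above the bench, tips 10 mm; each plug's wide side lies across the row (along the rack's x) within 25 degrees.
- vessel: Stainless test vessel fixed to the bench: body 100 mm across, flange 128 mm across with its top at 84 mm, bolt heads to 90 mm; on its centre a brass gland with the knurled nut and, in the nut's open top, an ivory follower disc 37 mm across with two countersunk bores. A side port sticks out 85 mm along its +x, below 60 mm. Origin under its centre on the bench; z up.
- bore0 (a point): Mouth centre of one bore, on the follower's flat top, 127 mm above the bench, 11 mm from the vessel's axis along its +y. Bore upright, 7.5 mm wide, countersunk to 11 mm at the mouth, 40 mm long and open below: a probe falls home until its origin (boot underside) lies at this point. Its plug then stands 37 mm above.
- bore1 (a point): Mouth centre of the other bore, same, 11 mm along the vessel's -y (22 mm from bore0).
- gland_nut: Round knurled brass nut, 56 mm across, 20 mm tall, with a 38 mm opening through which follower and probes stand up; started on the gland's upright right-hand thread. Origin on its axis at its underside, 106 mm above the bench when bottomed; z up. A white paint line lies along its +x (the vessel's +x when bottomed). Turning takes about 0.12 N m; it moves 3 mm up or down per turn.
- nut_mid (a point): Centre of the nut at mid-height (10 mm above its underside): the height to grip it at. Free space all round it down to the flange, 22 mm below its underside.
- nut_turn (a joint): Turn of the nut in rad: 0 = bottomed out against a hard stop; grows counter-clockwise seen from above (unscrewing), shrinks clockwise (tightening). It starts somewhere between 2.1 and 3.2; a quarter turn back from the bottom is 1.57. It stays where it is left.
- tape_roll: Orange tape roll lying flat, 72 mm across, 24 mm tall; a bystander.
- thermometer: Hand-held thermometer lying flat, 158 x 68 x 27 mm, dark grey with orange sides; a bystander.
- power_adapter: Black plug-in power adapter, 72 x 50 x 34 mm; a bystander.

How it is judged:
By the outcome, as a careful person would: the job done as asked, in the order asked, and still so for the second after the job is handed in, while the arm keeps its last pose, push and grip.
It also fails if it takes over 72 s, if anything falls off the work surface, if the arm or the gripper's body presses on something with over 40 N, if the wrist force passes 120 N, or if a joint passes its speed limit or range.

ROBOT

A 7-joint arm with a two-finger parallel gripper is mounted at the origin on the work surface. World frame = base frame: x ahead of the robot, y to its left, z up, the work surface at z = 0. Lengths are in m, angles in degrees, forces in N, time in s.
With the tool pointing down it reaches from about 0.425 to 1.025 m from the base axis. Payload 9.4 kg.
Tool frame: the origin (TCP) lies on the centre line of the jaws, within the pads' length; the fingertips stand 11 mm ahead of it and the grasp point (between the pads) lies 8 mm behind it (ctrl.tip_reach is the distance from the TCP to the fingertips, in m); x points along the fingers, y is the direction in which the jaws open and shut, and the axes are right-handed (so a half turn about x gives the same grasp; the last joint's range is limited). The gripper opens to 85 mm and grips with 20 to 120 N. Pads are 22 mm wide; open, the fingers measure 114 mm over their backs; the gripper's body (76 mm by 85 mm) begins 54 mm behind the grasp point. The pads swing forward as they close: fully open they stand 13 mm farther back than shut.
Start: joints at [-76.358, 34.337, -0.143, 91.639, 0.103, 54.024, -4.572], TCP at [0.224, 0.689, 0.242] pointing down, gripper open.
Joint ranges: [-147.43, 147.43], [-19.82, 112.94], [-74.19, 73.91], [6.32, 146.72], [-59.91, 239.91], [6.04, 106.73], [-150.56, 150.56]. Speed limits (degrees/s): [127.2, 127.2, 172.46, 172.46, 180, 180, 180].

INTERFACE

Orientations are given as a 3x3 rotation matrix whose columns are the frame's x, y, z axes.
In Python, from plant import ctrl gives the robot as it stands.
- The arm moves only by the tool move_arm, never from a script. Its argument "deltas" is one flat list of numbers, 7 for each row, row after row: the shift along the tool's x, y, z in units of 25 mm (1.0 is 25 mm), then the turn, a rotation vector about the tool's x, y, z in rad, then the finger opening in mm, from 0 to 85.4. In form: [x, y, z, wx, wy, wz, fingers, x, y, z, wx, wy, wz, fingers, ...]. A call has exactly 10 rows; each row is the pose to reach, as a shift and turn from the pose measured when the call began, along the tool's axes at that moment; what a row does not reach only later rows make up. A row lasts 1/10 s, in which the tool goes at most 50 mm and 8.59 degrees, less where a joint would pass 70% of its speed; a pose out of reach is approached as far as the arm can. A call with a gripper value outside its range is refused whole. The fingers move at their own pace and stop on an object; the grip force is fixed at half the most. Time passes only in rows, so rows that repeat a pose let the fingers close, or fill a call up. It gives the time, the measured TCP pose, the force and the opening at its end, in the units of the state.
- ctrl.sense(): the state, without advancing time (a new reading comes with each control period).
- ctrl.camera(name): name is "scene" or "top" or "wrist"; returns (picture, depth): 400x640x3 uint8, blue, green, red; 400x640 float32, m along the optical axis (not along the pixel's ray), 0 where there is no reading.
- ctrl.calibration(name): a dict with "fx", "fy", "cx", "cy" (pixels), "k1" (the pictures are not rectified: a ray, as slopes to the right and down, at radius r is drawn at 1 + k1 r^2 times it, then the intrinsics apply), "extrinsics" (4x4, takes a point from world to camera coordinates); the wrist camera has in their place "tool_from_camera" (4x4, takes a point from camera to tool coordinates, whose origin is the TCP and whose axes are the tool frame's). Camera axes: x right, y down, z forward; pixel columns grow to the right and rows downward; lengths in m; the calibration is good to about 2 mm. A picture is of the moment at which its call begins: read the wrist's pose just before it. calibration takes no time and is no camera call.
- ctrl.close_job(): hands the job in, once; it reports no verdict.
The state is a dict: "time_s": time; "q": joint angles; "qvel": joint speeds; "joint_torque": joint torques, N m; "tcp_pos": TCP position; "ee_rot": TCP orientation; "wrist_force": force on the tool from outside, world axes, zero at the start; "ft_torque": the same for the moment, N m; "finger_gap": finger opening in m.
Only numpy, scipy, OpenCV 4.12 (cv2) and the standard library are available. Lean on these libraries where they do the work, as an engineer would, in place of code of your own. Each camera call takes 0.05 s, during which the arm holds its last target. There are 200 camera calls.

## Working session

There is one attempt and no reset: what is moved stays moved. The work goes in short steps, Python scripts to look and compute and a tool call to move; the robot and the scene stay as the last step left them, time stands still between calls to the robot, and variables do not carry over. Pictures are saved under pics/ and viewed, about 8 in all and at most 12, crops included, and the job is handed in when it is done.

Besides the shell and the picture viewer there is one more tool, called after "Request:" as name(argument=value, ...) on one line, values as JSON. move_arm: Moves the arm, as the interface text tells. Its arguments: {"type":"object","properties":{"deltas":{"type":"array","items":{"type":"number"}}},"required":["deltas"]}

```bash
ls; mkdir -p pics; python3 - <<'E'
from plant import ctrl
import cv2,numpy as np
np.set_printoptions(precision=4,suppress=True)
for n in("scene","top","wrist"):
    p,d=ctrl.camera(n); np.savez(f"pics/{n}0.npz",p=p,d=d); cv2.imwrite(f"pics/{n}0.png",p)
    print(n,ctrl.calibration(n))
s=ctrl.sense();print(s)
a=cv2.imread("pics/top0.png");b=cv2.imread("pics/scene0.png")
E
```

```text
pics
scene {'fx': 420.0072329887572, 'fy': 420.0072329887572, 'cx': 325.4087834285183, 'cy': 194.09467280339626, 'k1': -0.026863859112895676, 'extrinsics': array([[-0.1483,  0.9888,  0.0147,  0.1536],
       [ 0.8026,  0.129 , -0.5824, -0.4088],
       [-0.5778, -0.0745, -0.8128,  1.3646],
       [ 0.    ,  0.    ,  0.    ,  1.    ]])}
top {'fx': 504.804493013365, 'fy': 504.804493013365, 'cx': 322.95156857852646, 'cy': 194.7590652946495, 'k1': -0.12358323653987267, 'extrinsics': array([[-0.0184, -0.9997, -0.0154, -0.0193],
       [-0.9969,  0.0195, -0.0763,  0.5784],
       [ 0.0766,  0.014 , -0.997 ,  1.4096],
       [ 0.    ,  0.    ,  0.    ,  1.    ]])}
wrist {'fx': 325.04844404695297, 'fy': 325.04844404695297, 'cx': 318.3681798621101, 'cy': 194.33915181197585, 'k1': -0.05853418790916274, 'tool_from_camera': array([[-0.0003, -0.3036,  0.9528, -0.1314],
       [ 1.    , -0.0011, -0.    , -0.    ],
       [ 0.0011,  0.9528,  0.3036, -0.0777],
       [ 0.    ,  0.    ,  0.    ,  1.    ]])}
{'time_s': 0.15, 'q': array([-76.3586,  34.3757,  -0.1451,  91.6689,   0.1045,  54.0241,
        -4.5715]), 'qvel': array([ 0.0398, -0.1667,  0.0358, -0.0126, -0.0433, -0.1062, -0.0892]), 'joint_torque': array([  0.0022, -77.6995,   1.5662, -25.8238,   0.0124,   0.0068,
        -0.    ]), 'tcp_pos': array([0.2244, 0.6891, 0.2416]), 'ee_rot': array([[-0.0002,  0.3095,  0.9509],
       [-0.0012,  0.9509, -0.3095],
       [-1.    , -0.0012,  0.0001]]), 'wrist_force': array([1.0117, 0.0022, 0.9057]), 'ft_torque': array([-0.0549, -0.0089, -0.0095]), 'finger_gap': 0.08533541601599974}
```

View pics/top0.png

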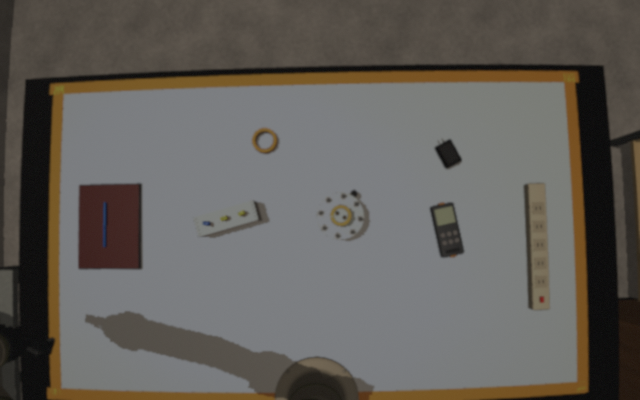

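View pics/scene0.png

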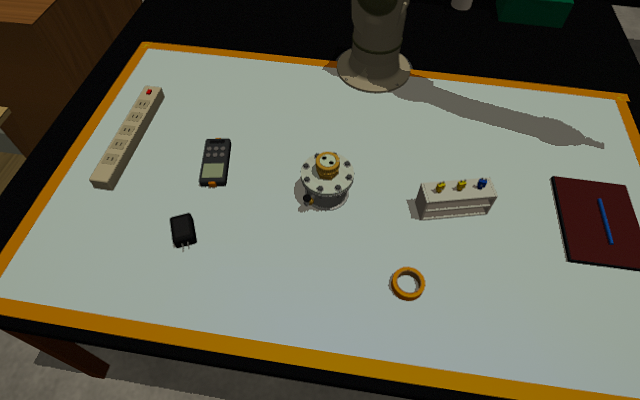

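The top view shows the vessel at about (343,216), with yellow plugs at (225,218) and (242,213) and blue at (208,223). The rack runs slightly diagonal. The scene view agrees, and the arm is out of the way.

```bash
cat > h.py <<'E'
from plant import ctrl
import cv2,numpy as np
np.set_printoptions(precision=4,suppress=True)
def cam(name,s=None):
    c=ctrl.calibration(name)
    K=np.array([[c["fx"],0,c["cx"]],[0,c["fy"],c["cy"]],[0,0,1]]);D=np.array([c["k1"],0,0,0,0.])
    if name=="wrist":
        T=np.eye(4);T[:3,:3]=s["ee_rot"];T[:3,3]=s["tcp_pos"];T=T@c["tool_from_camera"]
    else: T=np.linalg.inv(c["extrinsics"])
    return K,D,T
def plane(C,uv,z):
    K,D,T=C
    u=cv2.undistortPoints(np.array(uv,float).reshape(-1,1,2),K,D).reshape(-1,2)
    r=np.c_[u,np.ones(len(u))]@T[:3,:3].T
    return T[:3,3]+r*((z-T[2,3])/r[:,2])[:,None]
def proj(C,P):
    K,D,T=C;E=np.linalg.inv(T)
    return cv2.projectPoints(np.array(P,float).reshape(-1,1,3),cv2.Rodrigues(E[:3,:3])[0],E[:3,3],K,D)[0].reshape(-1,2)
def blobs(p,lo,hi,amin=10):
    m=cv2.inRange(cv2.cvtColor(p,cv2.COLOR_BGR2HSV),lo,hi)
    cs,_=cv2.findContours(m,cv2.RETR_EXTERNAL,cv2.CHAIN_APPROX_NONE)
    return sorted([c for c in cs if cv2.contourArea(c)>=amin],key=cv2.contourArea,reverse=True)
def shot(tag):
    s=ctrl.sense();p,d=ctrl.camera("wrist")
    cv2.imwrite(f"pics/{tag}.png",p);np.savez(f"pics/{tag}.npz",p=p,d=d,R=s["ee_rot"],t=s["tcp_pos"]);return s,p,d
E
python3 - <<'E'
from h import *
print(ctrl.tip_reach)
C=cam("top")
print(plane(C,[(208,223),(225,218),(242,213)],.112),plane(C,[(343,216)],.128),plane(C,[(265,141)],.024))
p=np.load("pics/top0.npz")["p"]
for c in blobs(p,(20,90,60),(35,255,255),4)[:8]:
    x=cv2.boundingRect(c);print(x,cv2.contourArea(c))
E
```

```text
0.011
[[0.5014 0.2771 0.112 ]
 [0.514  0.231  0.112 ]
 [0.5265 0.1851 0.112 ]] [[ 0.5131 -0.0832  0.128 ]] [[0.7357 0.1331 0.024 ]]
(331, 206, 21, 20) 90.5
(53, 85, 12, 11) 85.0
(564, 74, 11, 8) 51.5
(53, 388, 4, 7) 16.0
(577, 387, 9, 5) 13.0
(239, 211, 7, 5) 12.5
(221, 217, 7, 3) 11.0
```

Request:
move_arm(deltas=[-0.8, -1.5, 1.7, 0.1, 0, 0, 45, -0.8, -3, 3.5, 0.2, 0, 0, 45, -0.8, -5, 5.8, 0.33, 0, 0, 45, -0.8, -7, 8.2, 0.47, 0, 0, 45, -0.8, -9, 10.5, 0.61, 0, 0, 45, -0.8, -10.8, 12.6, 0.75, 0, 0, 45, -0.8, -12.4, 14.5, 0.88, 0, 0, 45, -0.8, -13.6, 16, 0.995, 0, 0, 45, -0.8, -14.4, 16.9, 0.995, 0, 0, 45, -0.8, -14.64, 17.2, 0.995, 0, 0, 45])

```text
time_s: 1.15
tcp_pos: [0.4849, 0.2637, 0.262]
ee_rot: [[-0.0, 0.966, 0.258], [-0.001, 0.258, -0.966], [-1.0, -0.0, 0.001]]
wrist_force: [1.3, 1.1, 0.8]
finger_gap: 0.045
```

```bash
python3 - <<'E'
from h import *
s,p,d=shot("w1");print(s["time_s"],s["tcp_pos"],s["ee_rot"],s["q"],s["qvel"],s["finger_gap"])
E
```

```text
1.15 [0.4849 0.2637 0.262 ] [[-0.0002  0.966   0.2584]
 [-0.0012  0.2584 -0.966 ]
 [-1.     -0.0005  0.0011]] [-47.0999  21.6984  17.2834 114.022   -8.7757  45.5563  -9.8242] [50.0472  0.9764  2.9836 -1.3615 -1.733   0.3616 53.7978] 0.04501050122723044
```

View pics/w1.png

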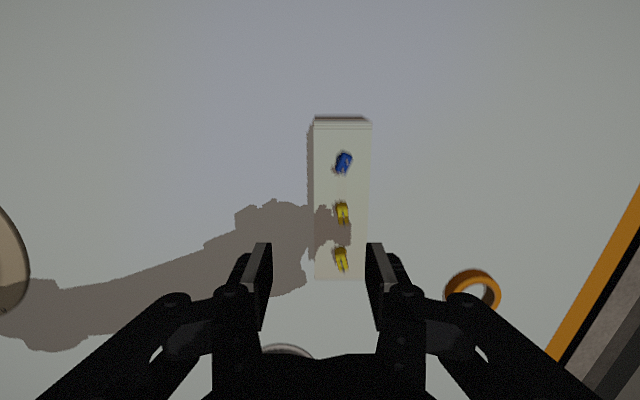

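```bash
python3 - <<'E'
from h import *
s,p,d=shot("w2");print(s["time_s"],s["tcp_pos"],s["qvel"])
s=ctrl.sense();print(s["tcp_pos"],s["qvel"])
c=cv2.resize(p[130:290,260:420],None,fx=4,fy=3.7,interpolation=cv2.INTER_CUBIC)
cv2.imwrite("pics/w2c.png",cv2.convertScaleAbs(c,alpha=1.3))
E
```

```text
1.2 [0.4896 0.2549 0.2626] [-3.3442 -0.5084  0.4831  0.2431  0.7707  0.2727 -9.5473]
[0.4878 0.2583 0.2625] [-4.2106  0.2564 -4.6721 -0.4402 -1.5371  0.2328 -4.745 ]
```

View pics/w2c.png

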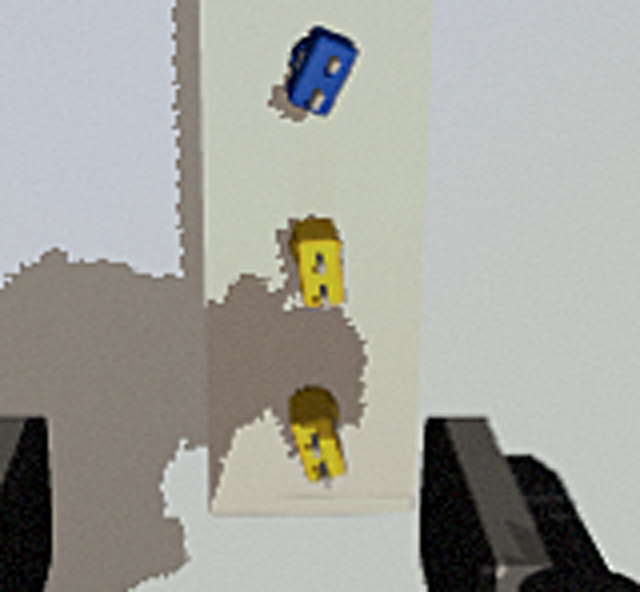

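The view shows that each plug's 18 mm width lies along the row: A at about (340,203), B at about (340,252), blue at (343,163). Jaws across the row will therefore grip the flat 10 mm sides. I'll settle the arm and measure both plugs with the shadow off B.

Request:
move_arm(deltas=[0.5, 0, -0.4, 0, 0, 0, 85, 1, 0, -0.8, 0, 0, 0, 85, 1.5, 0, -1.2, 0, 0, 0, 85, 1.5, 0, -1.2, 0, 0, 0, 85, 1.5, 0, -1.2, 0, 0, 0, 85, 1.5, 0, -1.2, 0, 0, 0, 85, 1.5, 0, -1.2, 0, 0, 0, 85, 1.5, 0, -1.2, 0, 0, 0, 85, 1.5, 0, -1.2, 0, 0, 0, 85, 1.5, 0, -1.2, 0, 0, 0, 85])

```text
time_s: 2.25
tcp_pos: [0.4806, 0.287, 0.2251]
ee_rot: [[0.002, 0.969, 0.248], [-0.003, 0.248, -0.969], [-1.0, 0.001, 0.004]]
wrist_force: [1.0, -0.3, 0.5]
finger_gap: 0.0848
```

```bash
python3 - <<'E'
from h import *
s,p,d=shot("w3");print(s["time_s"],s["tcp_pos"],s["qvel"])
C=cam("wrist",s)
print("rack px",proj(C,[[.514,.231,.108],[.5265,.1851,.108]]))
for c in blobs(p,(20,100,110),(35,255,255),40)[:4]:
    r=cv2.minAreaRect(c);print(r,plane(C,[r[0]],.108),cv2.contourArea(c))
    b=plane(C,cv2.boxPoints(r),.108);print(b[:,:2])
c=cv2.resize(p[180:340,260:420],None,fx=4,fy=3.7,interpolation=cv2.INTER_CUBIC)
cv2.imwrite("pics/w3c.png",cv2.convertScaleAbs(c,alpha=1.3))
E
```

```text
2.25 [0.4806 0.287  0.2251] [-0.0559  0.1596 -0.0518 -0.0029 -0.0184 -0.0122 -0.0165]
rack px [[339.7926 261.3482]
 [339.4852 307.4042]]
((342.13763427734375, 303.458740234375), (16.66617774963379, 10.536090850830078), 73.3007583618164) [[0.5277 0.1898 0.108 ]] 100.5
[[0.5193 0.1949]
 [0.5272 0.2002]
 [0.5362 0.1847]
 [0.5281 0.1792]]
```

View pics/w3c.png

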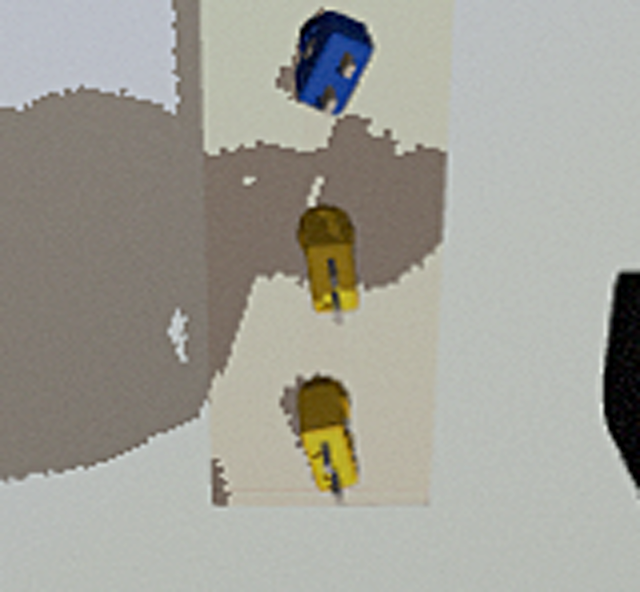

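```bash
python3 - <<'E'
from h import *
f=np.load("pics/w3.npz");s=dict(ee_rot=f["R"],tcp_pos=f["t"]);C=cam("wrist",s)
for n,k in dict(B=[(302,432),(344,424),(357,483),(318,492)],A=[(308,255),(352,248),(358,306),(315,312)]).items():
    uv=np.array(k)/[4,3.7]+[260-.4,180-.4]
    P=plane(C,uv,.108)[:,:2];c=P.mean(0)
    print(n,c,np.linalg.norm(P-np.roll(P,1,0),axis=1))
    x=P[1]-P[0]+P[2]-P[3];y=P[3]-P[0]+P[2]-P[1]
    print(np.degrees(np.arctan2(x[1],x[0])),np.degrees(np.arctan2(y[1],y[0])))
# yellow hue mask including shadow
m=blobs(f["p"],(20,120,30),(35,255,255),60)
for c in m[:3]: print(cv2.minAreaRect(c))
d=f["d"];print(d[300,340:345],d[255,338:344])
# rack edges left/right ends at z=.08: corners from crop bottom edge
uv=np.array([(211,505),(428,505),(204,20),(453,20)])/[4,3.7]+[259.6,179.6]
print(plane(C,uv,.08))
# vessel coarse
E
```

```text
B [0.5277 0.1899] [0.0181 0.0096 0.0176 0.0093]
29.333417561528304 -63.63943457703044
A [0.5151 0.2372] [0.015  0.0095 0.0152 0.0094]
24.455478136497035 -68.97600878848607
((342.3653869628906, 249.32696533203125), (29.025188446044922, 13.532012939453125), 78.69007110595703)
((340.981689453125, 296.8354187011719), (30.147809982299805, 12.368332862854004), 83.6598129272461)
[0.2895 0.2894 0.2914 0.2932 0.2908] [0.2782 0.2789 0.277  0.2766 0.2775 0.2677]
[[0.5098 0.1479 0.08  ]
 [0.5638 0.1614 0.08  ]
 [0.4746 0.2832 0.08  ]
 [0.528  0.2968 0.08  ]]
```

Request:
move_arm(deltas=[0.5, 0.3, 1.2, -0.06, 0, 0, 40, 1, 0.6, 2.4, -0.12, 0, 0, 40, 1.5, 0.8, 3.4, -0.18, 0, 0, 40, 2, 0.86, 4.23, -0.236, 0, 0, 40, 2.5, 0.86, 4.23, -0.236, 0, 0, 40, 3.2, 0.86, 4.23, -0.236, 0, 0, 40, 4, 0.86, 4.23, -0.236, 0, 0, 40, 4.7, 0.86, 4.23, -0.236, 0, 0, 40, 5.2, 0.86, 4.23, -0.236, 0, 0, 40, 5.2, 0.86, 4.23, -0.236, 0, 0, 40])

```text
time_s: 3.3
tcp_pos: [0.527, 0.1899, 0.0939]
ee_rot: [[-0.0, 0.884, 0.468], [-0.004, 0.468, -0.884], [-1.0, -0.002, 0.003]]
wrist_force: [-0.1, -0.1, 0.6]
finger_gap: 0.0403
```

```bash
python3 - <<'E'
from h import *
s,p,d=shot("w4");print(s["time_s"],s["tcp_pos"],s["qvel"],s["wrist_force"])
s=ctrl.sense();print(s["tcp_pos"])
# coarse vessel from top image
f=np.load("pics/top0.npz");C=cam("top")
print("port",plane(C,[(355,193.5)],.05))
c=cv2.resize(p[200:400,180:460],None,fx=2.5,fy=2.5);cv2.imwrite("pics/w4c.png",cv2.convertScaleAbs(c,alpha=1.4))
E
```

```text
3.3 [0.527  0.1899 0.0939] [-0.1133 -2.0103  0.7276 -0.8447  0.4103  1.7182 -0.1701] [-0.089  -0.0701  0.6223]
[0.5274 0.1899 0.0949]
port [[ 0.5776 -0.1198  0.05  ]]
```

View pics/w4c.png

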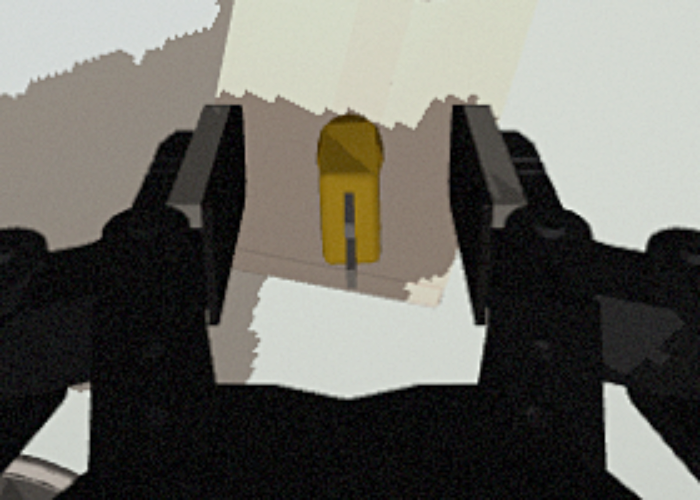

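The plug sits squarely between the pads, so I'll close and lift.

Request:
move_arm(deltas=[0, 0, 0, 0, 0, 0, 5, 0, 0, 0, 0, 0, 0, 5, 0, 0, 0, 0, 0, 0, 5, 0, 0, 0, 0, 0, 0, 5, 0, 0, 0, 0, 0, 0, 5, -0.6, 0, 0, 0, 0, 0, 5, -1.6, 0, 0, 0, 0, 0, 5, -3, 0, 0, 0, 0, 0, 5, -4.5, 0, 0, 0, 0, 0, 5, -5.6, 0, 0, 0, 0, 0, 5])

```text
time_s: 4.35
tcp_pos: [0.5276, 0.1903, 0.2372]
ee_rot: [[0.002, 0.884, 0.468], [-0.003, 0.468, -0.884], [-1.0, 0.001, 0.004]]
wrist_force: [0.5, -0.3, -1.0]
finger_gap: 0.0089
```

Request:
move_arm(deltas=[-0.4, -0.3, 0.8, -0.08, 0, 0, 5, -0.6, -0.9, 2.4, -0.16, 0, 0, 5, -0.6, -1.6, 4.2, -0.24, 0, 0, 5, -0.6, -2.3, 6, -0.32, 0, 0, 5, -0.6, -3, 7.8, -0.4, 0, 0, 5, -0.6, -3.6, 9.4, -0.48, 0, 0, 5, -0.6, -4.1, 10.7, -0.567, 0, 0, 5, -0.6, -4.36, 11.4, -0.567, 0, 0, 5, -0.6, -4.36, 11.4, -0.567, 0, 0, 5, -0.6, -4.36, 11.4, -0.567, 0, 0, 5])

```text
time_s: 5.35
tcp_pos: [0.5642, -0.1124, 0.2532]
ee_rot: [[0.002, 0.495, 0.869], [-0.003, 0.869, -0.495], [-1.0, -0.001, 0.003]]
wrist_force: [0.6, 0.1, -0.7]
finger_gap: 0.0088
```

```bash
python3 - <<'E'
from h import *
s,p,d=shot("w5");print(s["time_s"],s["tcp_pos"],s["ee_rot"],s["q"],s["qvel"])
c=cv2.resize(p[20:300,180:460],None,fx=2.14,fy=2.14,interpolation=cv2.INTER_CUBIC);cv2.imwrite("pics/w5c.png",cv2.convertScaleAbs(c,alpha=1.2))
E
```

```text
5.35 [ 0.5642 -0.1124  0.2532] [[ 0.002   0.4955  0.8686]
 [-0.0026  0.8686 -0.4955]
 [-1.     -0.0013  0.003 ]] [  1.3337  23.2996   5.8428 111.3544  -3.0514  45.3651  69.1413] [-1.463  -0.1145 -0.9244  0.2955  0.0318 -0.0398 -0.1596]
```

View pics/w5c.png

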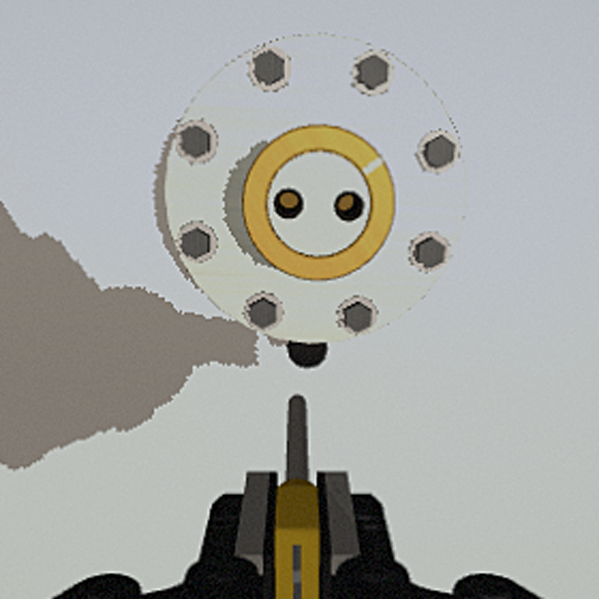

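Both bores are clear, at crop (288,204) and (348,206). The sheath tip is at crop (297,397), and the nut's white line points to the upper right at (375,165).

```bash
python3 - <<'E'
from h import *
f=np.load("pics/w5.npz");p=f["p"];s=dict(ee_rot=f["R"],tcp_pos=f["t"]);C=cam("wrist",s);R=f["R"];t=f["t"]
hsv=cv2.cvtColor(p,cv2.COLOR_BGR2HSV)
roi=np.zeros(p.shape[:2],np.uint8);cv2.circle(roi,(329,115),19,255,-1)
m=cv2.bitwise_and(roi,255-cv2.inRange(hsv,(0,0,110),(180,70,255)))
n,l,st,ce=cv2.connectedComponentsWithStats(m)
for i in range(1,n):
    if st[i,4]>30:
        cs,_=cv2.findContours((l==i).astype(np.uint8),0,1);c,r=cv2.minEnclosingCircle(cs[0])
        print("bore",st[i],ce[i],c,r,plane(C,[ce[i]],.127))
for c in blobs(p,(12,100,100),(32,255,255),200)[:2]:
    r=cv2.fitEllipse(cv2.convexHull(c));print("nut",r,plane(C,[r[0]],.1275))
uv=np.array([(372,165)])/2.14+[180,20];print("line",plane(C,uv,.1275))
for off in(.013,.014,.015): 
    b=t+[0,0,-off]
    print(proj(C,[b+[0,0,-.07],b+[0,0,-.05]]))
tip=np.array([(297,396)])/2.14+[180,20];print(tip)
E
```

```text
bore [310 108  12  14 133] [315.3534 114.5714] (314.2452697753906, 114.61320495605469) 7.164108753204346 [[ 0.5108 -0.0848  0.127 ]]
bore [336 109  13  15 147] [341.9728 115.8095] (342.72222900390625, 115.83333587646484) 7.203066349029541 [[ 0.5219 -0.0674  0.127 ]]
nut ((570.7256469726562, 297.4051818847656), (23.90142059326172, 216.32479858398438), 64.34387969970703) [[0.7813 0.0459 0.1275]]
nut ((570.372802734375, 186.92144775390625), (49.13274383544922, 61.957637786865234), 43.003501892089844) [[0.6693 0.0757 0.1275]]
line [[ 0.514  -0.0528  0.1275]]
[[318.593  206.7274]
 [318.584  217.3942]]
[[318.5935 206.2405]
 [318.5845 216.815 ]]
[[318.5939 205.7577]
 [318.585  216.2411]]
[[318.785  205.0467]]
```

```bash
cat >> h.py <<'E'
def units(s,P,ang=None):
    "move from state s to world TCP position P (and jaw angle, deg) in tool units"
    R=s["ee_rot"];u=R.T@(np.array(P)-s["tcp_pos"])/.025
    if ang is None: return u
    y=np.array([np.cos(np.radians(ang)),np.sin(np.radians(ang)),0]);x=np.array([0,0,-1.]);T=np.c_[x,y,np.cross(x,y)]
    return u,cv2.Rodrigues(R.T@T)[0].ravel()
E
python3 - <<'E'
from h import *
f=np.load("pics/w5.npz");p=f["p"];s=dict(ee_rot=f["R"],tcp_pos=f["t"]);C=cam("wrist",s)
B=plane(C,[(314.4,115),(342.7,116)],.127);print(B,np.linalg.norm(B[0]-B[1]))
v=B[1]-B[0];a=np.degrees(np.arctan2(v[1],v[0]));print("bore line angle",a, "centre",B.mean(0))
print(p[196:216,319].mean(1))
S=ctrl.sense();print(units(S,[*B[0][:2],.222],a))
E
```

```text
[[ 0.5107 -0.0856  0.127 ]
 [ 0.5223 -0.067   0.127 ]] 0.021929039534959942
bore line angle 58.3057567449057 centre [ 0.5165 -0.0763  0.127 ]
[159.     160.     156.6667 159.     157.     158.3333 160.6667 161.
 101.3333  31.6667  44.      47.      46.      45.6667  42.6667  47.3333
  48.      45.      43.3333  47.3333]
(array([ 1.2406, -0.1559, -2.3779]), array([0.0363, 0.0029, 0.0011]))
```

Request:
move_arm(deltas=[0, -0.05, -0.6, 0.01, 0, 0, 5, 0, -0.1, -1.2, 0.02, 0, 0, 5, 0.2, -0.16, -1.8, 0.036, 0.003, 0, 5, 0.5, -0.16, -2.38, 0.036, 0.003, 0.001, 5, 0.8, -0.16, -2.38, 0.036, 0.003, 0.001, 5, 1.1, -0.16, -2.38, 0.036, 0.003, 0.001, 5, 1.24, -0.16, -2.38, 0.036, 0.003, 0.001, 5, 1.24, -0.16, -2.38, 0.036, 0.003, 0.001, 5, 1.24, -0.16, -2.38, 0.036, 0.003, 0.001, 5, 1.24, -0.16, -2.38, 0.036, 0.003, 0.001, 5])

```text
time_s: 6.4
tcp_pos: [0.5109, -0.0859, 0.2221]
ee_rot: [[0.0, 0.525, 0.851], [-0.0, 0.851, -0.525], [-1.0, -0.0, 0.0]]
wrist_force: [-0.2, 0.3, -0.5]
finger_gap: 0.0084
```

```bash
python3 - <<'E'
from h import *
s,p,d=shot("w6");print(s["time_s"],s["tcp_pos"],s["ee_rot"],s["qvel"]);C=cam("wrist",s)
print(proj(C,[[ 0.5107,-0.0856,.127],[0.5223,-0.067,.127],s["tcp_pos"]-[0,0,.084]]))
c=cv2.resize(p[140:300,240:400],None,fx=3.75,fy=3.75,interpolation=cv2.INTER_CUBIC);cv2.imwrite("pics/w6c.png",cv2.convertScaleAbs(c,alpha=1.2))
E
```

```text
6.4 [ 0.5109 -0.0859  0.2221] [[ 0.0001  0.5254  0.8509]
 [-0.0001  0.8509 -0.5254]
 [-1.     -0.      0.0002]] [-0.0072 -0.2493  0.0978  0.1823 -0.001  -0.0181  0.1076]
[[318.5962 200.9682]
 [348.348  201.0566]
 [318.4358 206.5604]]
```

View pics/w6c.png

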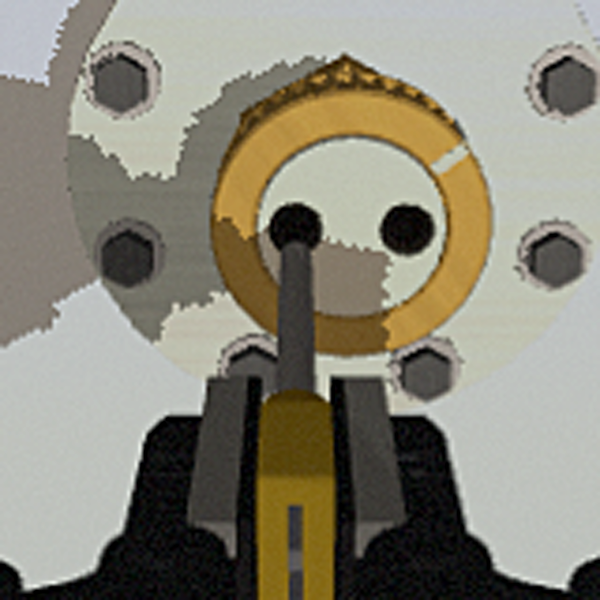

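The bore is at about (318.7,201) px and the sheath tip lies directly over it, within about 1 mm. I'll descend.

Request:
move_arm(deltas=[0.2, 0, -0.03, 0, 0, 0, 5, 0.5, 0, -0.03, 0, 0, 0, 5, 0.8, 0, -0.03, 0, 0, 0, 5, 1.2, 0, -0.03, 0, 0, 0, 5, 1.6, 0, -0.03, 0, 0, 0, 5, 2, 0, -0.03, 0, 0, 0, 5, 2.4, 0, -0.03, 0, 0, 0, 5, 2.8, 0, -0.03, 0, 0, 0, 5, 3.1, 0, -0.03, 0, 0, 0, 5, 3.15, 0, -0.03, 0, 0, 0, 5])

```text
time_s: 7.45
tcp_pos: [0.51, -0.0855, 0.1426]
ee_rot: [[-0.001, 0.525, 0.851], [0.0, 0.851, -0.525], [-1.0, -0.0, -0.001]]
wrist_force: [-2.3, -0.0, 4.6]
finger_gap: 0.0084
```

Request:
move_arm(deltas=[0, 0, 0, 0, 0, 0, 30, 0, 0, 0, 0, 0, 0, 30, 0, 0, 0, 0, 0, 0, 30, 0, 0, 0, 0, 0, 0, 30, -0.3, 0, 0, 0, 0, 0, 30, -1, 0, 0, 0, 0, 0, 30, -2, 0, 0, 0, 0, 0, 30, -3.2, 0, 0, 0, 0, 0, 30, -4.2, 0, 0, 0, 0, 0, 30, -4.6, 0, 0, 0, 0, 0, 30])

```text
time_s: 8.45
tcp_pos: [0.5109, -0.0856, 0.2605]
ee_rot: [[0.003, 0.525, 0.851], [-0.0, 0.851, -0.526], [-1.0, 0.001, 0.003]]
wrist_force: [-0.6, 0.4, -0.6]
finger_gap: 0.0295
```

```bash
python3 - <<'E'
from h import *
s,p,d=shot("w7");print(s["time_s"],s["tcp_pos"],s["ee_rot"])
C=cam("wrist",s)
print(proj(C,[[.5107,-.0856,.155],[.5107,-.0856,.164],[.5107,-.0856,.127]]))
for c in blobs(p,(20,110,40),(35,255,255),60)[:3]:print(cv2.boundingRect(c),cv2.contourArea(c))
c=cv2.resize(p[140:340,220:420],None,fx=3,fy=3,interpolation=cv2.INTER_CUBIC);cv2.imwrite("pics/w7c.png",cv2.convertScaleAbs(c,alpha=1.2))
e=ctrl.sense();print(units(e,[.5151-.02,.2383+.075,.245],22.7))
E
```

```text
8.45 [ 0.5109 -0.0856  0.2605] [[ 0.003   0.5255  0.8508]
 [-0.0001  0.8508 -0.5255]
 [-1.      0.0015  0.0027]]
[[318.106  196.4784]
 [318.1191 200.277 ]
 [318.0704 186.17  ]]
(299, 149, 57, 44) 530.5
(328, 169, 35, 47) 379.0
(309, 180, 17, 32) 324.5
(array([ 0.6249, 13.2387, -8.9329]), array([ 0.6213,  0.0025, -0.0027]))
```

View pics/w7c.png

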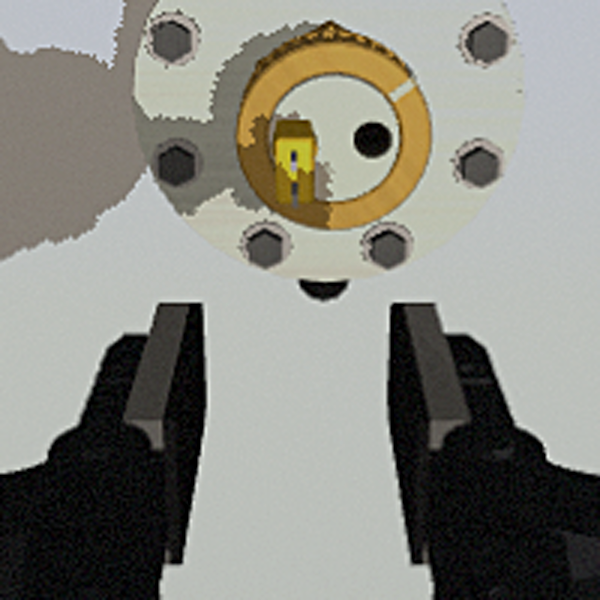

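Plug B stands home, centred at (318,197) px against a predicted (318.1,196.5). The second bore at crop (372,140) is free. Nine pictures viewed so far. Next is probe A.

```bash
python3 - <<'E'
from h import *
e=ctrl.sense();print(units(e,[.5151,.2383,.17],22.7))
E
```

```text
(array([ 3.6282, 11.1012, -6.6855]), array([ 0.6213,  0.0025, -0.0027]))
```

Request:
move_arm(deltas=[0, 0.8, -0.5, 0.07, 0, 0, 40, 0, 2.3, -1.4, 0.15, 0, 0, 40, 0, 4, -2.4, 0.24, 0, 0, 40, 0, 5.7, -3.4, 0.33, 0, 0, 40, 0, 7.4, -4.5, 0.42, 0, 0, 40, 0.4, 9, -5.4, 0.52, 0, 0, 40, 1.2, 10.3, -6.2, 0.621, 0.002, -0.003, 40, 2.2, 11.1, -6.68, 0.621, 0.002, -0.003, 40, 3.2, 11.1, -6.68, 0.621, 0.002, -0.003, 40, 3.63, 11.1, -6.68, 0.621, 0.002, -0.003, 40])

```text
time_s: 9.5
tcp_pos: [0.5135, 0.2385, 0.167]
ee_rot: [[-0.004, 0.922, 0.388], [-0.003, 0.388, -0.922], [-1.0, -0.004, 0.001]]
wrist_force: [-0.0, -0.7, -0.6]
finger_gap: 0.04
```

```bash
python3 - <<'E'
from h import *
e=ctrl.sense();print(e["tcp_pos"],e["qvel"],units(e,[.5151,.2383,.095],22.7))
E
```

```text
[0.5135 0.2385 0.167 ] [  3.7988   6.6705  -1.7559   3.9866  -2.2467 -11.6136   2.3028] (array([2.8779, 0.0688, 0.0298]), array([0.0023, 0.0012, 0.0045]))
```

Request:
move_arm(deltas=[0.3, 0.07, 0.03, 0.002, 0.001, 0.004, 40, 0.7, 0.07, 0.03, 0.002, 0.001, 0.004, 40, 1.2, 0.07, 0.03, 0.002, 0.001, 0.004, 40, 1.8, 0.07, 0.03, 0.002, 0.001, 0.004, 40, 2.4, 0.07, 0.03, 0.002, 0.001, 0.004, 40, 2.8, 0.07, 0.03, 0.002, 0.001, 0.004, 40, 2.88, 0.07, 0.03, 0.002, 0.001, 0.004, 40, 2.88, 0.07, 0.03, 0.002, 0.001, 0.004, 40, 2.88, 0.07, 0.03, 0.002, 0.001, 0.004, 40, 2.88, 0.07, 0.03, 0.002, 0.001, 0.004, 40])

```text
time_s: 10.5
tcp_pos: [0.5155, 0.2384, 0.0956]
ee_rot: [[0.001, 0.922, 0.386], [0.0, 0.386, -0.922], [-1.0, 0.001, 0.0]]
wrist_force: [-0.9, -0.5, 0.2]
finger_gap: 0.0402
```

```bash
python3 - <<'E'
from h import *
s,p,d=shot("w8");print(s["time_s"],s["tcp_pos"],s["ee_rot"])
for q in(np.load("pics/w4.npz")["p"],p):
  for c in blobs(q[:,270:370],(20,110,25),(35,255,255),100)[:3]:
    print(cv2.boundingRect(c),cv2.minAreaRect(c),cv2.contourArea(c))
E
```

```text
10.5 [0.5155 0.2384 0.0956] [[ 0.0006  0.9224  0.3862]
 [ 0.0002  0.3862 -0.9224]
 [-1.      0.0006  0.0001]]
(61, 144, 35, 55) ((76.03467559814453, 170.77456665039062), (33.60464096069336, 53.372074127197266), 8.746161460876465) 1347.0
(37, 245, 26, 61) ((49.5, 275.0), (25.0, 60.0), 0.0) 1164.0
(34, 243, 27, 60) ((47.0, 272.5), (26.0, 59.0), 0.0) 1140.5
```

Request:
move_arm(deltas=[0.03, -0.04, 0, 0, 0, 0, 5, 0.03, -0.04, 0, 0, 0, 0, 5, 0.03, -0.04, 0, 0, 0, 0, 5, 0.03, -0.04, 0, 0, 0, 0, 5, 0.03, -0.04, 0, 0, 0, 0, 5, -0.6, -0.04, 0, 0, 0, 0, 5, -1.6, -0.04, 0, 0, 0, 0, 5, -3, -0.04, 0, 0, 0, 0, 5, -4.5, -0.04, 0, 0, 0, 0, 5, -5.9, -0.04, 0, 0, 0, 0, 5])

```text
time_s: 11.55
tcp_pos: [0.5143, 0.2379, 0.2444]
ee_rot: [[0.0, 0.922, 0.386], [-0.0, 0.386, -0.922], [-1.0, 0.0, 0.0]]
wrist_force: [1.1, 0.5, -0.9]
finger_gap: 0.0085
```

```bash
python3 - <<'E'
from h import *
e=ctrl.sense();print(e["tcp_pos"],e["q"],units(e,[.5223-.02,-.067+.035,.255],-31.7),units(e,[.5223,-.067,.255],-31.7))
E
```

```text
[0.5143 0.2379 0.2444] [-39.3632  23.6127  12.2195 113.1551  -7.0022  43.9028  -0.3669] (array([-0.4238, -4.6108,  9.7751]), array([ 0.9498,  0.    , -0.0005])) (array([-0.4234, -4.4135, 11.3755]), array([ 0.9498,  0.    , -0.0005]))
```

Request:
move_arm(deltas=[-0.4, -0.3, 0.8, 0.08, 0, 0, 5, -0.5, -0.9, 2.3, 0.2, 0, 0, 5, -0.5, -1.6, 4.1, 0.33, 0, 0, 5, -0.5, -2.3, 5.9, 0.47, 0, 0, 5, -0.5, -3, 7.7, 0.61, 0, 0, 5, -0.5, -3.6, 9.3, 0.74, 0, 0, 5, -0.5, -4.1, 10.6, 0.86, 0, 0, 5, -0.5, -4.4, 11.37, 0.95, 0, 0, 5, -0.5, -4.41, 11.37, 0.95, 0, 0, 5, -0.5, -4.41, 11.37, 0.95, 0, 0, 5])

```text
time_s: 12.55
tcp_pos: [0.5221, -0.0667, 0.2567]
ee_rot: [[0.0, 0.851, -0.525], [0.0, -0.525, -0.851], [-1.0, -0.0, -0.0]]
wrist_force: [0.5, -0.6, -0.3]
finger_gap: 0.0086
```

```bash
python3 - <<'E'
from h import *
e=ctrl.sense();print(e["tcp_pos"],e["q"],e["qvel"],units(e,[.5225,-.067,.222],-31.7))
E
```

```text
[ 0.5221 -0.0667  0.2567] [-20.4291  21.543   29.3699 117.9242 -15.0121  44.0844 -13.5671] [-1.0889 -0.0888 -1.1933 -0.0261 -0.018   0.0829  0.1907] (array([1.3892, 0.0177, 0.0016]), array([ 0.0005, -0.0001,  0.0001]))
```

Request:
move_arm(deltas=[0.3, 0.02, 0, 0, 0, 0, 5, 0.7, 0.02, 0, 0, 0, 0, 5, 1.1, 0.02, 0, 0, 0, 0, 5, 1.39, 0.02, 0, 0, 0, 0, 5, 1.39, 0.02, 0, 0, 0, 0, 5, 1.39, 0.02, 0, 0, 0, 0, 5, 1.39, 0.02, 0, 0, 0, 0, 5, 1.39, 0.02, 0, 0, 0, 0, 5, 1.39, 0.02, 0, 0, 0, 0, 5, 1.39, 0.02, 0, 0, 0, 0, 5])

```text
time_s: 13.55
tcp_pos: [0.5227, -0.067, 0.2222]
ee_rot: [[0.0, 0.851, -0.525], [0.0, -0.525, -0.851], [-1.0, 0.0, -0.0]]
wrist_force: [-0.3, 0.4, -0.9]
finger_gap: 0.009
```

```bash
python3 - <<'E'
from h import *
s,p,d=shot("w9");print(s["time_s"],s["tcp_pos"],s["ee_rot"],s["qvel"]);C=cam("wrist",s)
print(proj(C,[[ 0.5107,-0.0856,.127],[0.5223,-0.067,.127],s["tcp_pos"]-[0,0,.084],[.5107,-.0856,.155]]))
c=cv2.resize(p[140:300,240:400],None,fx=3.75,fy=3.75,interpolation=cv2.INTER_CUBIC);cv2.imwrite("pics/w9c.png",cv2.convertScaleAbs(c,alpha=1.4))
E
```

```text
13.55 [ 0.5227 -0.067   0.2222] [[ 0.0004  0.8511 -0.525 ]
 [ 0.0002 -0.525  -0.8511]
 [-1.      0.0003 -0.0004]] [-0.1085  0.008  -0.0156  0.0412 -0.033   0.0603  0.0654]
[[317.9179 229.2024]
 [318.02   201.8421]
 [318.436  206.7185]
 [317.8855 245.9372]]
```

View pics/w9c.png

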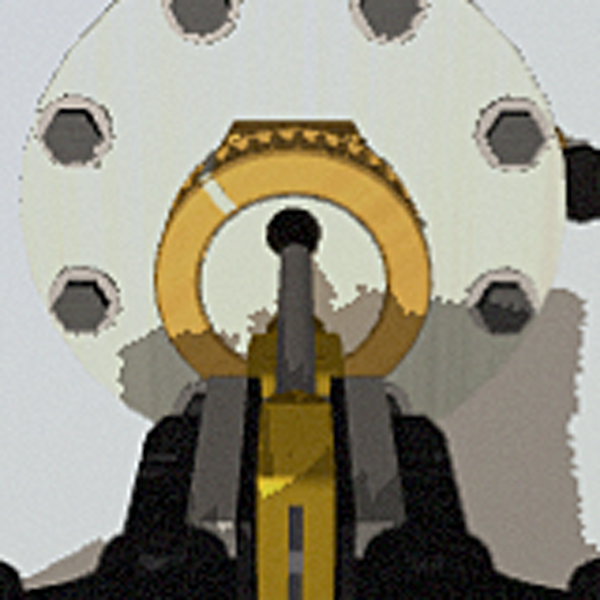

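The tip is over the bore at (318,201.6), but sits about 1.5 mm short along tool z. I'll correct that and descend.

Request:
move_arm(deltas=[0.2, -0.02, -0.06, 0, 0, 0, 5, 0.4, -0.02, -0.06, 0, 0, 0, 5, 0.7, -0.02, -0.06, 0, 0, 0, 5, 1.1, -0.02, -0.06, 0, 0, 0, 5, 1.5, -0.02, -0.06, 0, 0, 0, 5, 2, -0.02, -0.06, 0, 0, 0, 5, 2.4, -0.02, -0.06, 0, 0, 0, 5, 2.8, -0.02, -0.06, 0, 0, 0, 5, 3.1, -0.02, -0.06, 0, 0, 0, 5, 3.15, -0.02, -0.06, 0, 0, 0, 5])

```text
time_s: 14.6
tcp_pos: [0.5226, -0.0654, 0.1424]
ee_rot: [[-0.001, 0.851, -0.525], [0.0, -0.525, -0.851], [-1.0, -0.001, 0.0]]
wrist_force: [0.5, 0.3, -1.1]
finger_gap: 0.0088
```

Request:
move_arm(deltas=[0, 0, 0, 0, 0, 0, 30, 0, 0, 0, 0, 0, 0, 30, 0, 0, 0, 0, 0, 0, 30, 0, 0, 0, 0, 0, 0, 30, -0.3, 0, 0, 0, 0, 0, 30, -1, 0, 0, 0, 0, 0, 30, -2, 0, 0, 0, 0, 0, 30, -3.2, 0, 0, 0, 0, 0, 40, -4.2, 0, 0, 0, 0, 0, 60, -4.6, 0, 0, 0, 0, 0, 85])

```text
time_s: 15.6
tcp_pos: [0.5235, -0.0657, 0.2601]
ee_rot: [[0.002, 0.851, -0.525], [0.0, -0.525, -0.851], [-1.0, 0.002, -0.002]]
wrist_force: [0.8, -0.0, -1.2]
finger_gap: 0.0677
```

```bash
python3 - <<'E'
from h import *
e=ctrl.sense();print(e["tcp_pos"],units(e,[.5164,-.076,.26],40))
# line angle
for n,uv in(("w5",np.array((372,165))/2.14+[180,20]),("w9",np.array((218,194))/3.75+[240,140])):
    f=np.load(f"pics/{n}.npz");C=cam("wrist",dict(ee_rot=f["R"],tcp_pos=f["t"]))
    v=plane(C,[uv],.127)[0]-[.5164,-.076,0];print(n,v,np.degrees(np.arctan2(v[1],v[0]))+31.7)
E
```

```text
[ 0.5235 -0.0657  0.2601] (array([ 0.0016, -0.0265,  0.4985]), array([-1.2512, -0.0003, -0.0027]))
w5 [-0.0025  0.0232  0.127 ] 127.74947908453561
w9 [-0.0023  0.0233  0.127 ] 127.44819268276296
```

Request:
move_arm(deltas=[0, 0, 0.1, -0.12, 0, 0, 85, 0, 0, 0.2, -0.26, 0, 0, 85, 0, -0.01, 0.3, -0.4, 0, 0, 85, 0, -0.01, 0.4, -0.54, 0, 0, 85, 0, -0.02, 0.5, -0.68, 0, 0, 85, 0, -0.03, 0.5, -0.82, 0, 0, 85, 0, -0.03, 0.5, -0.96, 0, 0, 85, 0, -0.03, 0.5, -1.1, 0, 0, 85, 0, -0.03, 0.5, -1.25, 0, -0.003, 85, 0, -0.03, 0.5, -1.25, 0, -0.003, 85])

```text
time_s: 16.6
tcp_pos: [0.516, -0.0761, 0.2598]
ee_rot: [[-0.001, 0.766, 0.643], [0.001, 0.643, -0.766], [-1.0, -0.0, -0.001]]
wrist_force: [0.1, -0.5, 0.5]
finger_gap: 0.0851
```

```bash
python3 - <<'E'
from h import *
s,p,d=shot("w10");print(s["time_s"],s["tcp_pos"],s["q"],s["qvel"]);C=cam("wrist",s)
print(proj(C,[[.5107,-.0856,.155],[.5223,-.067,.155],[.5164,-.076,.127]]))
e=ctrl.sense();print(units(e,[.5164,-.076,.15],40))
c=cv2.resize(p[140:340,220:420],None,fx=3,fy=3,interpolation=cv2.INTER_CUBIC);cv2.imwrite("pics/w10c.png",cv2.convertScaleAbs(c,alpha=1.2))
E
```

```text
16.6 [ 0.516  -0.0761  0.2598] [ -5.58    19.3113  10.2567 117.4609  -4.9298  43.6642  47.7314] [-1.1101  0.0988  1.9534  0.1658 -1.2202 -0.1125 -8.6205]
[[305.1836 202.2307]
 [332.4052 193.7979]
 [318.8328 187.3458]]
(array([4.3944, 0.0161, 0.0073]), array([-0.0046, -0.0008,  0.0002]))
```

View pics/w10c.png

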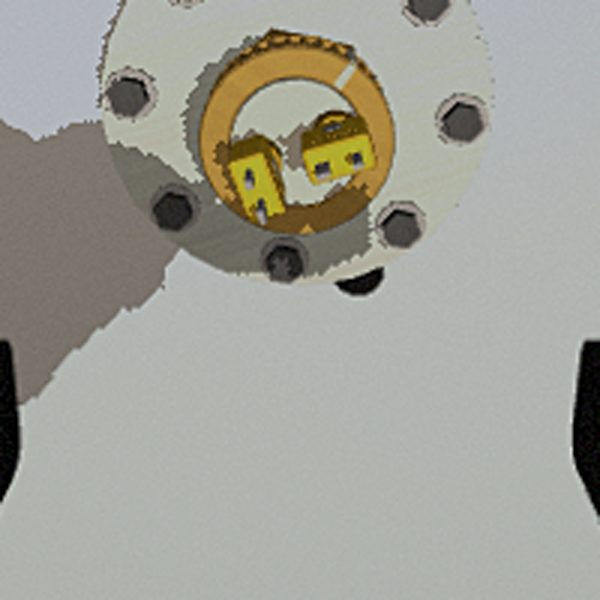

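Both plugs are home: faces at (306,202) and (333,193) px, within about 1 px of prediction. That makes 11 pictures viewed. Now I'll descend around the nut.

Request:
move_arm(deltas=[0.4, 0.02, 0, 0, 0, 0, 85, 1, 0.02, 0, 0, 0, 0, 85, 1.7, 0.02, 0.01, 0, 0, 0, 85, 2.6, 0.02, 0.01, 0, 0, 0, 85, 3.4, 0.02, 0.01, 0, 0, 0, 85, 4.2, 0.02, 0.01, 0, 0, 0, 85, 4.9, 0.02, 0.01, 0, 0, 0, 85, 5.5, 0.02, 0.01, 0, 0, 0, 85, 5.85, 0.02, 0.01, 0, 0, 0, 85, 5.98, 0.02, 0.01, 0, 0, 0, 85])

```text
time_s: 17.65
tcp_pos: [0.516, -0.0758, 0.1092]
ee_rot: [[-0.002, 0.77, 0.638], [0.0, 0.638, -0.77], [-1.0, -0.002, -0.002]]
wrist_force: [-0.1, 0.7, -0.0]
finger_gap: 0.0851
```

Request:
move_arm(deltas=[0, 0, 0, 0, 0, 0, 70, 0, 0, 0, 0, 0, 0, 60, 0, 0, 0, 0, 0, 0, 50, 0, 0, 0, 0, 0, 0, 50, 0, 0, 0, 0, 0, 0, 50, 0, 0, 0, 0, 0, 0, 50, 0, 0, 0, 0, 0, 0, 50, 0, 0, 0, 0, 0, 0, 50, 0, 0, 0, 0, 0, 0, 50, 0, 0, 0, 0, 0, 0, 50])

```text
time_s: 18.65
tcp_pos: [0.5161, -0.076, 0.11]
ee_rot: [[-0.001, 0.77, 0.638], [0.0, 0.638, -0.77], [-1.0, -0.001, -0.001]]
wrist_force: [-1.8, -0.5, 7.3]
finger_gap: 0.0547
```

```bash
python3 - <<'E'
from h import *
s=ctrl.sense()
for k in s: print(k,s[k])
E
```

```text
time_s 18.65
q [ -2.3485  32.3006   6.442  124.8391  -8.7239  23.35    50.7539]
qvel [ 0.0531 -0.0527  0.0528 -0.0408  0.059  -0.0042 -0.0806]
joint_torque [ -0.2288 -57.9192   2.6534 -12.6792  -0.0682  -0.6175   0.02  ]
tcp_pos [ 0.5161 -0.076   0.11  ]
ee_rot [[-0.0015  0.7702  0.6378]
 [ 0.0002  0.6378 -0.7702]
 [-1.     -0.001  -0.0011]]
wrist_force [-1.8155 -0.4511  7.3083]
ft_torque [-0.1027  0.484   0.0245]
finger_gap 0.05469976185588589
```

The nut is gripped (gap 54.7 mm). Now I'll turn it clockwise.

Request:
move_arm(deltas=[0, 0, 0, 0.1, 0, 0, 50, 0.005, 0, 0, 0.23, 0, 0, 50, 0.007, 0, 0, 0.36, 0, 0, 50, 0.01, 0, 0, 0.49, 0, 0, 50, 0.012, 0, 0, 0.62, 0, 0, 50, 0.015, 0, 0, 0.75, 0, 0, 50, 0.017, 0, 0, 0.88, 0, 0, 50, 0.02, 0, 0, 1.01, 0, 0, 50, 0.022, 0, 0, 1.14, 0, 0, 50, 0.025, 0, 0, 1.27, 0, 0, 50])

```text
time_s: 19.65
tcp_pos: [0.5166, -0.076, 0.1096]
ee_rot: [[-0.0, 0.835, -0.551], [0.0, -0.551, -0.835], [-1.0, -0.0, 0.0]]
wrist_force: [0.6, -1.4, -4.3]
finger_gap: 0.0543
```

```bash
cat > st.py <<'E'
from h import *
s=ctrl.sense();R=s["ee_rot"]
a=np.degrees(np.arctan2(R[1,1],R[0,1]));print(s["time_s"],s["tcp_pos"],"jaw",a,"turned cw",39.63-a,"q7",s["q"][6],"F",s["wrist_force"],"T",s["ft_torque"],s["finger_gap"],"tilt",R[:,0],"qv7",s["qvel"][6])
E
python3 st.py
```

```text
19.65 [ 0.5166 -0.076   0.1096] jaw -33.420484474479736 turned cw 73.05048447447973 q7 4.3492938081780075 F [ 0.6154 -1.4443 -4.266 ] T [-0.1417 -0.1321  0.2018] 0.05432429276831084 tilt [-0.0003  0.0001 -1.    ] qv7 -48.07561710075826
```

Request:
move_arm(deltas=[0.002, 0, 0, 0.12, 0, 0, 50, 0.004, 0, 0, 0.24, 0, 0, 50, 0.006, 0, 0, 0.36, 0, 0, 50, 0.009, 0, 0, 0.48, 0, 0, 50, 0.011, 0, 0, 0.6, 0, 0, 50, 0.013, 0, 0, 0.7, 0, 0, 50, 0.015, 0, 0, 0.78, 0, 0, 50, 0.016, 0, 0, 0.82, 0, 0, 50, 0.016, 0, 0, 0.82, 0, 0, 50, 0.016, 0, 0, 0.82, 0, 0, 50])

```text
time_s: 20.65
tcp_pos: [0.5168, -0.0762, 0.1093]
ee_rot: [[0.0, 0.168, -0.986], [-0.0, -0.986, -0.168], [-1.0, 0.0, -0.0]]
wrist_force: [0.6, -3.6, -7.2]
finger_gap: 0.0545
```

```bash
python3 st.py
```

```text
20.65 [ 0.5168 -0.0762  0.1093] jaw -80.3333210407322 turned cw 119.96332104073221 q7 -27.479365505199816 F [ 0.5838 -3.6413 -7.153 ] T [-0.53   -0.3324 -0.1032] 0.05449654247377732 tilt [ 0.0002 -0.0004 -1.    ] qv7 -0.042269595072897945
```

Request:
move_arm(deltas=[0.01, 0, 0, 0.03, 0, 0, 50, 0.012, 0, 0, 0.06, 0, 0, 50, 0.014, 0, 0, 0.09, 0, 0, 50, 0.014, 0, 0, 0.11, 0, 0, 50, 0.014, 0, 0, 0.13, 0, 0, 50, 0.014, 0, 0, 0.15, 0, 0, 50, 0.014, 0, 0, 0.16, 0, 0, 50, 0.014, 0, 0, 0.17, 0, 0, 50, 0.014, 0, 0, 0.18, 0, 0, 50, 0.014, 0, 0, 0.18, 0, 0, 50])

```text
time_s: 21.65
tcp_pos: [0.5168, -0.0762, 0.109]
ee_rot: [[0.0, -0.009, -1.0], [-0.001, -1.0, 0.009], [-1.0, 0.001, -0.0]]
wrist_force: [-1.0, -3.1, 5.1]
finger_gap: 0.0542
```

```bash
python3 st.py
```

```text
21.65 [ 0.5168 -0.0762  0.109 ] jaw -90.51527180043277 turned cw 130.14527180043277 q7 -34.812059585620204 F [-1.0267 -3.1248  5.1265] T [-0.7108  0.3189  2.2563] 0.05422297244511852 tilt [ 0.     -0.0009 -1.    ] qv7 0.31317544362248934
```

Torque rose to 2.3 N m at 130° turned, close to the 127.6° seen, so this is the hard stop. Now I'll back off a quarter turn.

Request:
move_arm(deltas=[0, 0, 0, -0.06, 0, 0, 50, -0.004, 0, 0, -0.18, 0, 0, 50, -0.006, 0, 0, -0.31, 0, 0, 50, -0.008, 0, 0, -0.44, 0, 0, 50, -0.01, 0, 0, -0.57, 0, 0, 50, -0.013, 0, 0, -0.7, 0, 0, 50, -0.015, 0, 0, -0.83, 0, 0, 50, -0.018, 0, 0, -0.96, 0, 0, 50, -0.02, 0, 0, -1.09, 0, 0, 50, -0.023, 0, 0, -1.2, 0, 0, 50])

```text
time_s: 22.65
tcp_pos: [0.5165, -0.0759, 0.1096]
ee_rot: [[-0.0, 0.929, -0.37], [0.0, -0.37, -0.929], [-1.0, -0.001, -0.0]]
wrist_force: [-0.2, -0.8, 2.8]
finger_gap: 0.0546
```

```bash
python3 st.py
```

```text
22.65 [ 0.5165 -0.0759  0.1096] jaw -21.688571184998633 turned cw 61.31857118499863 q7 12.253486349387671 F [-0.2427 -0.8304  2.7851] T [-0.1555  0.2541 -0.1739] 0.054641307329093045 tilt [-0.0004  0.0005 -1.    ] qv7 39.96236026718551
```

Request:
move_arm(deltas=[-0.001, 0, 0, -0.1, 0, 0, 50, -0.003, 0, 0, -0.19, 0, 0, 50, -0.004, 0, 0, -0.27, 0, 0, 50, -0.006, 0, 0, -0.33, 0, 0, 50, -0.006, 0, 0, -0.36, 0, 0, 50, -0.007, 0, 0, -0.375, 0, 0, 50, -0.007, 0, 0, -0.378, 0, 0, 50, -0.007, 0, 0, -0.378, 0, 0, 50, -0.007, 0, 0, -0.378, 0, 0, 50, -0.007, 0, 0, -0.378, 0, 0, 50])

```text
time_s: 23.65
tcp_pos: [0.5164, -0.0758, 0.1098]
ee_rot: [[-0.001, 1.0, -0.001], [0.0, -0.001, -1.0], [-1.0, -0.001, -0.0]]
wrist_force: [-1.6, -1.5, 2.7]
finger_gap: 0.0547
```

```bash
python3 st.py; python3 - <<'E'
from h import *
s,p,d=shot("w11");C=cam("wrist",s)
print(proj(C,[[.5164,-.076,.1275]]+[[.5164+r*np.cos(a),-.076+r*np.sin(a),.1268] for a in(np.radians(58.3),) for r in(.019,.028)]))
c=cv2.resize(p[200:400,180:460],None,fx=2.85,fy=2.85,interpolation=cv2.INTER_CUBIC);cv2.imwrite("pics/w11c.png",cv2.convertScaleAbs(c,alpha=1.5))
E
```

```text
23.65 [ 0.5164 -0.0758  0.1098] jaw -0.05646588459729169 turned cw 39.6864658845973 q7 26.09662690559919 F [-1.6194 -1.5274  2.7321] T [-0.2914  0.3984 -0.1382] 0.05470379648228563 tilt [-0.0007  0.0005 -1.    ] qv7 0.09185411347714166
[[318.6658 291.5297]
 [343.9431 255.3324]
 [356.6288 237.5893]]
```

View pics/w11c.png

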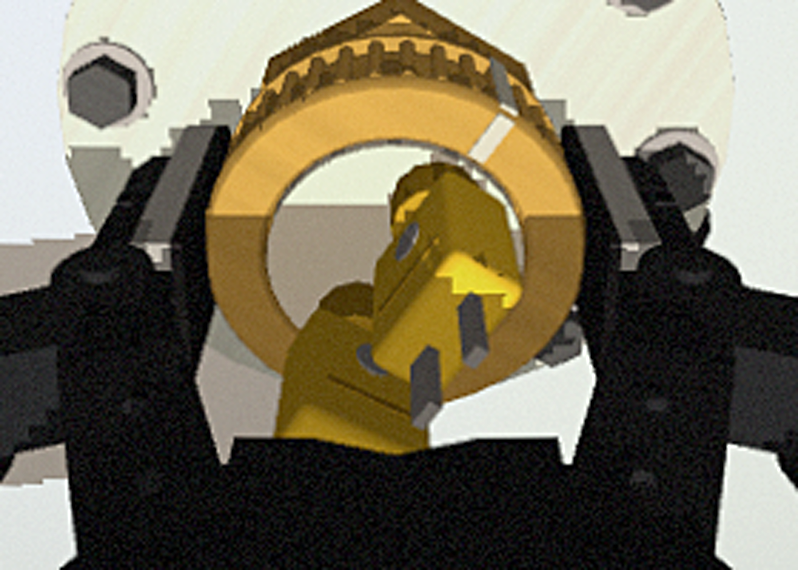

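```bash
python3 - <<'E'
from h import *
f=np.load("pics/w11.npz");p=f["p"];C=cam("wrist",dict(ee_rot=f["R"],tcp_pos=f["t"]))
m=cv2.inRange(cv2.cvtColor(p,cv2.COLOR_BGR2HSV),(0,0,110),(180,70,255))
roi=np.zeros_like(m);cv2.fillPoly(roi,[np.array([(344,257),(349,260),(364,243),(358,238)])],255)
v,u=np.nonzero(m&roi);c=(u.mean(),v.mean());print(len(u),c)
for z in(.1268,):
  for uv in [c,(347,256.1),(358.6,242.1)]:
    P=plane(C,[uv],z)[0];print(P)
    for ctr in([.5164,-.076],f["t"][:2]):
      w=P[:2]-ctr;print(np.hypot(*w),np.degrees(np.arctan2(w[1],w[0]))+31.7)
P=plane(C,[(347,256.1),(358.6,242.1)],.1268);w=P[1]-P[0];print("dir",np.degrees(np.arctan2(w[1],w[0]))+31.7)
E
```

```text
87 (np.float64(352.88505747126436), np.float64(248.13793103448276))
[ 0.5298 -0.0567  0.1268]
0.0235011453819783 86.91160771552349
0.02337931310005022 86.59104379871856
[ 0.5276 -0.0602  0.1268]
0.019383295646383338 86.41054721172003
0.019262697379081272 86.01831110496511
[ 0.5319 -0.0541  0.1268]
0.02685478145454116 86.32181440572752
0.026734262328482746 86.03879821117498
dir 86.09161669626148
```

The white line reads about 87°: backlash and wind-up at the stop cost a few degrees. I'll trim by 2.5° counter-clockwise.

Request:
move_arm(deltas=[0, 0, 0, -0.02, 0, 0, 50, 0, 0, 0, -0.044, 0, 0, 50, 0, 0, 0, -0.044, 0, 0, 50, 0, 0, 0, -0.044, 0, 0, 50, 0, 0, 0, -0.044, 0, 0, 50, 0, 0, 0, -0.044, 0, 0, 50, 0, 0, 0, -0.044, 0, 0, 50, 0, 0, 0, -0.044, 0, 0, 50, 0, 0, 0, -0.044, 0, 0, 50, 0, 0, 0, -0.044, 0, 0, 50])

```text
time_s: 24.7
tcp_pos: [0.5163, -0.0759, 0.1098]
ee_rot: [[-0.001, 0.999, 0.043], [0.0, 0.043, -0.999], [-1.0, -0.001, -0.0]]
wrist_force: [-1.7, -1.9, 4.5]
finger_gap: 0.0547
```

```bash
python3 st.py; python3 - <<'E'
from h import *
s,p,d=shot("w12");C=cam("wrist",s)
m=cv2.inRange(cv2.cvtColor(p,cv2.COLOR_BGR2HSV),(0,0,110),(180,70,255))
roi=np.zeros_like(m);cv2.fillPoly(roi,[np.array([(342,256),(348,260),(364,243),(356,237)])],255)
v,u=np.nonzero(m&roi);c=(u.mean(),v.mean());P=plane(C,[c],.1268)[0];w=P[:2]-[.5164,-.076]
print(len(u),c,np.hypot(*w),np.degrees(np.arctan2(w[1],w[0]))+31.7)
t,_=ctrl.camera("top");a=np.load("pics/top0.npz")["p"]
df=cv2.absdiff(t,a).max(2)>40
for n,(x,y) in dict(tape=(265,141),therm=(447,230),adapter=(447,153),blue=(208,223)).items(): print(n,df[y-18:y+18,x-18:x+18].sum())
E
```

```text
24.7 [ 0.5163 -0.0759  0.1098] jaw 2.471681483292909 turned cw 37.15831851670709 q7 27.69621481165283 F [-1.6928 -1.915   4.5367] T [-0.3436  0.4499  0.191 ] 0.054678822181957645 tilt [-0.0007  0.0005 -1.    ] qv7 -0.08372884980121709
126 (np.float64(351.8015873015873), np.float64(247.71428571428572)) 0.023381294975828006 90.5425523354608
tape 0
therm 0
adapter 0
blue 25
```

```bash
python3 -c "
from plant import ctrl
print(ctrl.close_job())"
```

```text
the job is handed in; nothing more can be done
None
```

I put both yellow probes home in the two bores, ran the nut down to its stop, and backed it off a quarter turn. The gripper is still holding the nut. I handed the job in at about 25 s of the 72 s.

- **Probes:** before I gripped the nut, both plug faces lay within about 1 pixel of where fully seated plugs should appear. Forces during insertion stayed under about 5 N.
- **Bottoming out:** the nut stopped after 130° of turning with a torque of 2.3 N m. The white line beforehand had predicted about 128°.
- **Backing off:** after 90.5° of jaw turn, the white line read only about 87°, and the likely cause is slip or wind-up at the stop. I trimmed a further 2.5°, and the line then read about 90.5°, uncertain by roughly 2°. By jaw travel alone it would be up to 93°.
- **Grip:** the gripper is closed on the nut at a 54.7 mm opening, with a steady wrist force of about 5 N.
- **Bystanders:** the top camera showed no change at the tape roll, thermometer or power adapter. A few pixels changed around the blue probe. I put that down to the removed yellow neighbour and shadow, but I did not look at it again up close.

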